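# Scrape the board clear and hang the scraper on its peg

## Robot

A 6-joint arm with a two-finger parallel gripper is mounted at the origin on the work surface. World frame = base frame: x ahead of the robot, y to its left, z up, the work surface at z = 0. Lengths are in m, angles in rad, forces in N, time in s.
With the tool pointing down it reaches from about 0.35 to 0.875 m from the base axis. Payload 4.2 kg.
Tool frame: the origin (TCP) lies between the finger pads, 19 mm behind the fingertips; this is the grasp point; z points along the fingers, y is the line along which they close (so a half turn about z gives the same grasp; the last joint's range is limited). The gripper opens to 87 mm and grips with 3 to 60 N. Pads are 19 mm wide; open, the fingers measure 117 mm over their backs; the gripper's body (75 mm by 190 mm) begins 51 mm behind the grasp point.
Start: joints at [1.557, 0.385, 0.008, 0, -1.194, -0.259], TCP at [0.168, 0.602, 0.241] pointing down, gripper open.
Joint ranges: [-3.14, 3.14], [-1.21, 2.06], [-1.07, 1.41], [-3.16, 2.05], [-2.99, -0.16], [-3.1, 3.1]. Speed limits (rad/s): [2.79, 2.79, 3.14, 3.14, 3.14, 3.14].

## Interface

Orientations are given as a unit quaternion [w, x, y, z].
In Python, from bench import env gives the robot as it stands.
- The arm moves only by the tool servo_tool, never from a script. Its argument "rows" is text: rows parted by semicolons, each of 7 numbers parted by spaces: the turn, a rotation vector about the world's x, y, z scaled (see below), then the shift along the world's x, y, z scaled (see below), then the opening, from -1 (shut) to 1 (fully open). A call has 1 to 10 rows; each row is the pose to reach, as a shift and turn from the pose commanded when the call began; what a row does not reach only later rows make up. The controller multiplies each number of a shift by 0.25 m and each number of a turn by 0.5 rad. A row lasts 1/12 s, in which the tool goes at most 41.7 mm and 7.16 degrees, less where a joint would pass 70% of its speed; a pose out of reach is approached as far as the arm can. A call with a number of a shift or a turn outside -1 to 1 is refused whole. A call with a gripper value outside its range is refused whole. The fingers move at their own pace and stop on an object; the grip force is fixed at half the most. Time passes only in rows, so rows that repeat a pose let the fingers close. It gives the time, the measured TCP pose, the force, the opening and the grip force at its end, in the units of the state.
- env.state(): the state, without advancing time (a new reading comes with each control period).
- env.snapshot(name): name is "side" or "top"; returns (picture, depth): 400x640x3 uint8, red, green, blue; 400x640 float32, m along the optical axis (not along the pixel's ray), 0 where there is no reading.
- env.camera_params(name): a dict with "fovy" (degrees; the focal length in pixels is half the picture's height over the tangent of half this angle, whatever the lens; pixels are square), "cx", "cy" (the principal point, pixels), "eye" and "orientation" of the camera in the world. Camera axes: x right, y down, z forward; pixel columns grow to the right and rows downward; lengths in m; the calibration is good to about 2 mm. A picture is of the moment at which its call begins. camera_params takes no time and is no camera call.
- env.job_done(): hands the job in; it is judged then, once.
The state is a dict: "t": time; "q": joint angles; "dq": joint speeds; "effort": joint torques, N m; "eef_pos": TCP position; "tool_rot": TCP orientation; "wrist_force": force on the tool from outside, world axes, zero at the start; "wrist_torque": the same for the moment, N m; "width": opening from 0.0 (shut) to 1.0 (fully open); "grasp_force": force on a finger pad.
Only numpy, scipy, OpenCV 4.12 (cv2) and the standard library are available. Lean on these libraries where they do the work, as an engineer would, in place of code of your own. Each camera call takes 0.05 s, during which the arm holds its last target. There are 200 camera calls.

## Task

Take the scraper out of its holder and use its blade to sweep the three pieces of baking chocolate off the little cutting board into the tray at the board's end, without touching the pieces with the fingers. Then hang the scraper by the eye in its handle on the stand's peg, let go so that it hangs there still, and leave the salt cellar, the basting brush, the measuring cup and the whisk as they are.

Things in the scene. Friction and masses are not known exactly. Their poses are not given: they have to be found in the camera images.
- scraper: Bench scraper, 0.18 kg, upright in the holder, blade down. Steel blade 4 mm thick (x), 100 wide (y), z 0 to 80 mm; wooden cap 12 thick on z 64-80. Above it a flat wooden handle 12 thick (x), 30 wide (y), z 80 to 185. Its eye goes through along x: 16 mm wide (y), 24 tall, z 153 to 177. Front and back alike. Origin: middle of the blade's lower edge; z points to the eye.
- scraper_eye (a point): Centre of the scraper's eye, 165 mm above the blade's edge.
- scraper_grip (a point): Point on the handle's axis 155 mm above the blade's edge, low in the eye: a good place for the TCP of a gripper pointing down, fingers on the two narrow edges of the handle (30 mm apart along the scraper's y), so that the peg passes between the fingers. Gripping much lower brings the handle's top against the gripper's body.
- holder: Fixed white plastic block, 60 (x) x 130 (y) x 38 mm tall, with a slot 7 mm wide (x), 105 mm long (y) and 30 mm deep from its top (slot floor 8 mm above the counter) in which the scraper's blade stands. The scraper may lean in it by up to 0.1 rad and is drawn straight up. Origin: centre of the underside.
- stand: Fixed wooden stand: base 150 (x -70 to 80) x 140 (y) x 16 mm, post 30 deep (x 0 to 30) x 40 mm wide (y), up to z 232 mm, and one steel peg 8 mm thick that leaves the post's front face (x = 0) along -x and rises slightly. Holder and stand may be on either side of the board. Origin: on the underside, below the post's front face.
- peg_root (a point): The peg's axis at the post's face: stand frame x 0, y 0, z 220 mm.
- peg_tip (a point): The peg's axis at its free end: stand frame x -60, y 0, z 232 mm (rounded end 4 mm beyond). The eye is passed over this end and moved towards the post (stand +x); hung, its centre lies about 8 mm below the peg's axis. Above the post there is nothing.
- board: Fixed wooden cutting board 200 (x) x 150 (y) x 24 mm thick, lying flat. Origin: centre of the underside. The tray stands at its +x end.
- tray: Fixed shallow metal tray 130 (x) x 190 (y) x 18 mm tall, walls and floor 4 to 5 mm, open on top, same yaw as the board, its near wall 1 mm from the board's +x end and its rim 6 mm below the board's top. Origin: centre of the underside.
- chip_a: Piece of dark baking chocolate, 28 x 24 x 14 mm tall, 11 g, loose on the board, nearest the board's -x end (centre 25 to 45 mm on the -x side of the board's middle, at most 25 mm to either side of its long axis). Origin: centre of the underside.
- chip_b: The middle piece of chocolate, 26 x 24 x 14 mm, 12 to 28 mm on the +x side of the board's middle, at most 25 mm to either side. Origin: centre of the underside.
- chip_c: The piece of chocolate nearest the tray, 24 x 24 x 14 mm, 65 to 78 mm on the +x side of the board's middle, at most 25 mm to either side. Origin: centre of the underside.
- salt_cellar: White ceramic salt cellar with lid, round, 72 mm across, 60 mm tall. To be left alone. Origin: centre of the underside.
- brush: Orange silicone basting brush lying flat, 210 mm long, 14 mm thick. To be left alone. Origin: on its underside, near its middle; x to the bristles.
- measuring_cup: Glass measuring cup, 92 mm across, 85 mm tall, handle along its x. To be left alone. Origin: centre of the underside.
- whisk: Flat steel whisk lying down, 265 mm long, 18 mm thick. To be left alone. Origin: on its underside, near its middle; x to the wires.

How it is judged:
By the outcome, as a careful person would: the job done as asked, in the order asked, and still so for the second after the job is handed in, with the robot touching nothing.
It also fails if it takes over 58 s, if anything falls off the work surface, if the arm or the gripper's body presses on something with over 40 N, if the wrist force passes 120 N, or if a joint passes its speed limit or range.

## Working session

There is one attempt and no reset: what is moved stays moved. The work goes in short steps, Python scripts to look and compute and a tool call to move; the robot and the scene stay as the last step left them, time stands still between calls to the robot, and variables do not carry over. Pictures are saved under pics/ and viewed, at most 12 in all, crops included, and the job is handed in when it is done.

Besides the shell and the picture viewer there is one more tool, called after ">>>" in YAML: its name, and indented under it one key for each argument. servo_tool: Moves the arm, as the interface text tells. Its arguments: {"type":"object","properties":{"rows":{"type":"string"}},"required":["rows"]}

```bash
mkdir -p pics; cat > h.py <<'E'
from bench import env
import numpy as np, cv2
from scipy.spatial.transform import Rotation as R
def cam(n):
    p=env.camera_params(n); f=200/np.tan(np.radians(p['fovy'])/2); o=p['orientation']
    o=np.array(o); M=o if o.shape==(3,3) else R.from_quat(o[[1,2,3,0]]).as_matrix()
    return f,p['cx'],p['cy'],np.array(p['eye']),M
def px(n,u,v,d):
    f,cx,cy,e,M=cam(n); return e+M@np.array([(u-cx)/f*d,(v-cy)/f*d,d])
def pz(n,u,v,z):
    f,cx,cy,e,M=cam(n); r=M@np.array([(u-cx)/f,(v-cy)/f,1]); return e+r*(z-e[2])/r[2]
def proj(n,P):
    f,cx,cy,e,M=cam(n); c=M.T@(np.array(P)-e); return f*c[0]/c[2]+cx,f*c[1]/c[2]+cy
def snap(n,name):
    im,d=env.snapshot(n); np.savez('pics/'+name+'.npz',im=im,d=d); cv2.imwrite('pics/'+name+'.png',im[:,:,::-1]); return im,d
E
python3 - <<'E'
from h import *
for n in ('top','side'):
    print(env.camera_params(n)); snap(n,n+'0')
s=env.state();print(s)
E
```

```text
{'fovy': 45.27096965704561, 'cx': 329.916757461805, 'cy': 198.32950365617103, 'eye': array([0.47078225, 0.00311761, 1.38106309]), 'orientation': array([-0.02706003,  0.71699323, -0.69641847,  0.01377572])}
{'fovy': 44.004424466792315, 'cx': 318.9165762199824, 'cy': 196.1382187916041, 'eye': array([ 0.03808051, -0.62794935,  1.11170239]), 'orientation': array([-0.33350217,  0.88320784, -0.31102799,  0.10946144])}
{'t': 0.1, 'q': array([ 1.55660504e+00,  3.85455210e-01,  6.74271036e-03, -4.27819891e-04,
       -1.19400254e+00, -2.58586047e-01]), 'dq': array([-0.00117253, -0.00144357,  0.00217093,  0.00343814,  0.00136311,
        0.00065748]), 'effort': array([ 7.28343621e-04, -3.91685557e+01,  1.87936538e+01,  4.23194647e+00,
        1.34576904e-02, -7.15167607e-05]), 'eef_pos': array([0.1682368 , 0.60139925, 0.24027704]), 'tool_rot': array([ 9.76436087e-04,  9.90702269e-01, -1.36044313e-01, -8.04067450e-05]), 'wrist_force': array([ 0.60595384, -0.51613494, -0.82049003]), 'wrist_torque': array([0.01829064, 0.04181151, 0.00442622]), 'grasp_force': 0.0, 'width': 1.0016069351873604}
```

```bash
ls
```

```text
h.py
pics
```

View pics/top0.png

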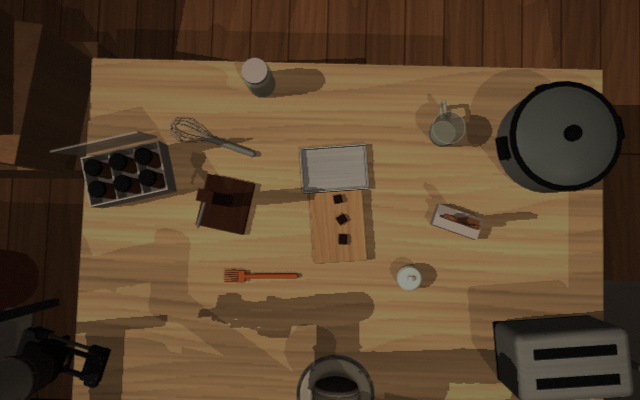

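View pics/side0.png

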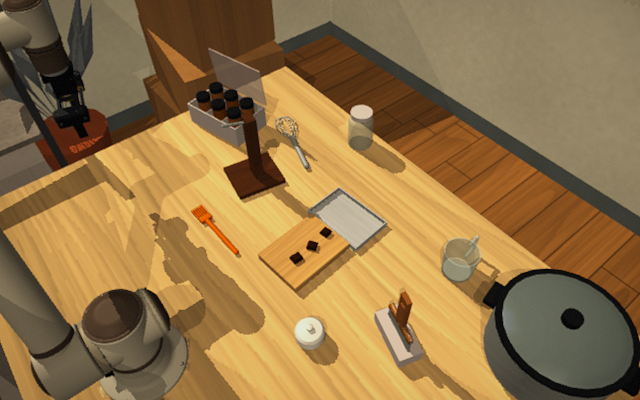

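The top view shows the board at (340,225), tray (336,168), holder with scraper (457,221), stand (227,203), cellar (408,277), brush (262,275), whisk (215,137) and cup (447,127). Next I'll enlarge the parts that matter.

```bash
python3 - <<'E'
from h import *
t=np.load('pics/top0.npz');s=np.load('pics/side0.npz')
def crop(im,x,y,w,h,k):
    c=cv2.resize(im[y:y+h,x:x+w],None,fx=k,fy=k,interpolation=cv2.INTER_CUBIC)
    c=np.clip(c.astype(float)*1.8,0,255).astype(np.uint8)
    for i in range(0,w,10): cv2.putText(c,str(x+i),(int((i+.5)*k),9),0,.3,(255,255,0)); cv2.line(c,(int((i+.5)*k),10),(int((i+.5)*k),14),(255,255,0))
    for i in range(0,h,10): cv2.putText(c,str(y+i),(0,int((i+.5)*k)),0,.3,(0,255,255)); cv2.line(c,(18,int((i+.5)*k)),(23,int((i+.5)*k)),(0,255,255))
    return c
a=np.zeros((600,800,3),np.uint8)
def put(c,x,y): a[y:y+c.shape[0],x:x+c.shape[1]]=c
T=t['im'];S=s['im']
put(crop(T,295,140,80,130,4.6)[:600],0,0)
put(crop(T,425,195,65,50,6),400,0)
put(crop(T,185,165,80,60,5)[:300],400,300)
cv2.imwrite('pics/c1.png',a[:,:,::-1])
a[:]=0
put(crop(S,365,280,65,90,6.2),0,0)
put(crop(S,215,85,80,120,4.8),410,0)
cv2.imwrite('pics/c2.png',a[:,:,::-1])
E
```

```text
(no output)
```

View pics/c1.png

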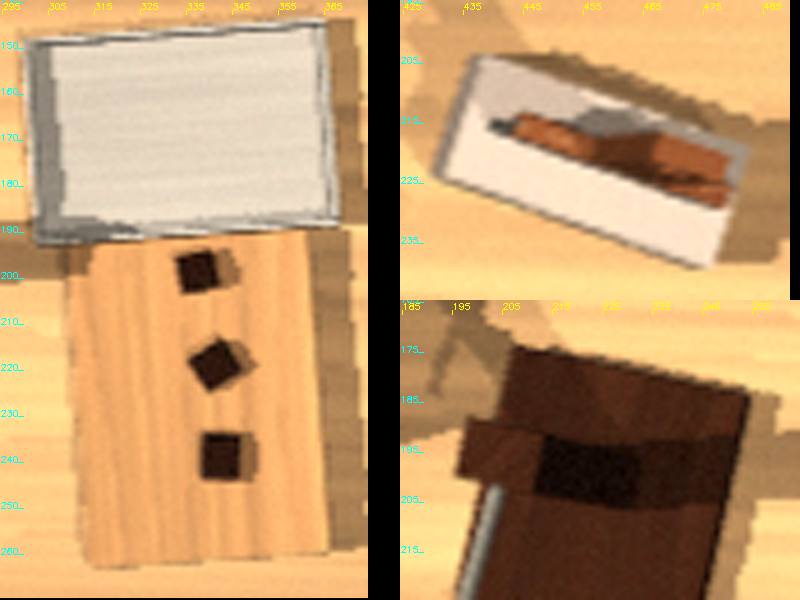

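View pics/c2.png

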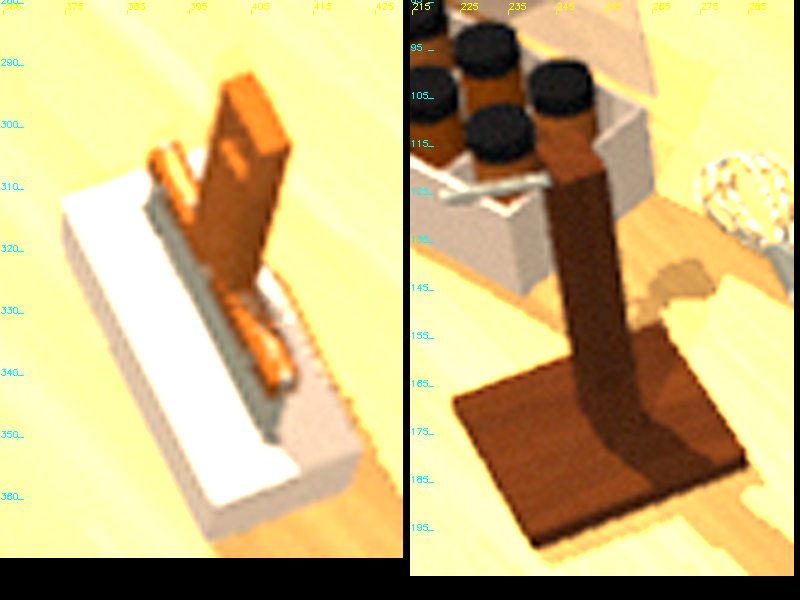

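Crops: the board, the tray and the chips are clear in the top view. The scraper handle's top is at about (473,221) top and (406,298) side. The peg root is at about (204,201.5) top and (243,122) side, with the tip at (221,125) side. I'll fit poses to these points.

```bash
cat > fit.py <<'E'
from h import *
from scipy.optimize import least_squares
def fit(pts,g):
    # pts: (cam, u,v, local xyz)
    def res(p):
        c,s=np.cos(p[2]),np.sin(p[2]); o=[]
        for n,u,v,L in pts:
            a,b=proj(n,(p[0]+c*L[0]-s*L[1],p[1]+s*L[0]+c*L[1],L[2])); o+=[a-u,b-v]
        return o
    r=least_squares(res,g,loss='soft_l1'); return r.x,np.round(r.fun,1)
def tri(o):
    def res(P): return np.concatenate([np.subtract(proj(n,P),(u,v)) for n,u,v in o])
    r=least_squares(res,[.5,0,.1]); return r.x,np.round(r.fun,1)
E
python3 - <<'E'
from fit import *
np.set_printoptions(precision=4,suppress=True)
t='top';s='side'
b=[(t,314.5,262.5,(-.1,.075,.024)),(t,365.8,259.1,(-.1,-.075,.024)),(t,361.5,190,(.1,-.075,.024)),(t,309.3,192.8,(.1,.075,.024))]
B=fit(b,[.4,0,0]);print('board',B)
tr=[(t,300.6,147.8,(.065,.095,.018)),(t,364.5,143.8,(.065,-.095,.018)),(t,368,188.6,(-.065,-.095,.018)),(t,302.8,192.3,(-.065,.095,.018))]
T=fit(tr,[.55,0,0]);print('tray',T)
c,q=np.cos(B[0][2]),np.sin(B[0][2])
for n,u,v in(('c',337.5,198.4),('b',341.5,218.6),('a',342.5,238.6)):
    P=pz(t,u,v,.036); d=P[:2]-B[0][:2]; print(n,P,'local',c*d[0]+q*d[1],-q*d[0]+c*d[1])
h=[(s,374.5,312.6,(-.03,.065,.038)),(s,398.7,361,(-.03,-.065,.038)),(s,422.9,351.8,(.03,-.065,.038))]
h=[(s,374.5,312.6),(s,398.7,361),(s,422.9,351.8)]
for n,u,v in h: print('holder corner',pz(n,u,v,.038))
for u,v in ((438,203.7),(432,224.2),(476.2,239.2),(482.5,219.2)): print('top ',pz(t,u,v,.038))
print('handle top',tri([(t,473,220.7),(s,405.8,298)]))
st=[(t,206.1,173.5,(.08,.07,.016)),(t,254.5,182.9,(.08,-.07,.016)),(s,223.25,167.8,(-.07,.07,.016)),(s,239.9,197.5,(-.07,-.07,.016)),(s,284.7,180.0,(.08,-.07,.016)),(s,267,151.6,(.08,.07,.016)),(t,203.9,201.5,(0,0,.22)),(s,243.2,122.2,(0,0,.22)),(s,220.75,125.3,(-.064,0,.232))]
S=fit(st,[.4,.3,0]);print('stand',S)
d=np.load('pics/top0.npz')['d']
print(px(t,473,221,d[221,473]),px(t,204,195,d[195,204]),px(t,340,230,d[230,320]),px(t,330,165,d[165,330]))
# z>0.1 cloud near stand & handle
vv,uu=np.mgrid[0:400,0:640]; f,cx,cy,e,M=cam(t)
C=(np.stack([(uu-cx)/f*d,(vv-cy)/f*d,d],-1)@M.T+e)
def reg(a,b_,c_,d_,z0,z1):
    m=np.zeros_like(d,bool); m[b_:d_,a:c_]=1; m&=(C[...,2]>z0)&(C[...,2]<z1); return C[m],m
for nm,a in (('post',(190,180,225,235,.223,.245)),('peg',(190,203,225,240,.20,.25)),('handle',(455,205,490,235,.17,.21))):
    P,m=reg(*a); print(nm,len(P))
    if len(P)>2: print(P.mean(0),cv2.minAreaRect((P[:,:2]*1000).astype(np.float32)))
    if nm=='peg': print(P)
E
```

```text
board (array([0.4716, 0.0054, 0.095 ]), array([-1. ,  0.7,  0.9,  0.6,  0.3, -1.1, -0.3, -0.4]))
tray (array([0.6361, 0.0209, 0.0881]), array([-1. , -0.2,  1.3, -0.3,  0.6,  0.1, -0.7,  0.4]))
c [0.5486 0.0083 0.036 ] local 0.07696182855813774 -0.0044821977257814526
b [ 0.4923 -0.0046  0.036 ] local 0.01965883159194084 -0.011909702376034182
a [ 0.4365 -0.0089  0.036 ] local -0.03624916675427241 -0.01097360526587305
holder corner [ 0.4825 -0.2578  0.038 ]
holder corner [ 0.4437 -0.3789  0.038 ]
holder corner [ 0.5011 -0.3977  0.038 ]
top  [ 0.5417 -0.2727  0.038 ]
top  [ 0.484 -0.257  0.038]
top  [ 0.4461 -0.3799  0.038 ]
top  [ 0.5021 -0.3967  0.038 ]
handle top (array([ 0.4933, -0.3272,  0.1911]), array([-0.3,  0.3,  0.3, -0. ]))
stand (array([ 0.5197,  0.3314, -0.1823]), array([ 0.7, -0.1, -0.3,  0.6, -0.7, -0.8, -0.4, -0.7,  0.8, -1.2, -0.3,
       -0.8,  0.5,  0.6,  0.4,  0. ,  0.3,  1.1]))
[ 0.4933 -0.3269  0.1945] [0.5362 0.3294 0.2329] [ 0.4602 -0.0013  0.0262] [ 0.647   0.0329 -0.0004]
post 296
[0.5208 0.331  0.2315] ((504.17681884765625, 336.14117431640625), (40.599605560302
[... 1892 characters left out ...]
36 0.2324]
 [0.4732 0.3405 0.2348]
 [0.4733 0.3385 0.2333]
 [0.4734 0.3371 0.2297]
 [0.4708 0.3426 0.2355]
 [0.4708 0.341  0.2326]
 [0.4709 0.3393 0.2303]
 [0.4683 0.346  0.2317]
 [0.4684 0.3437 0.2313]
 [0.4684 0.3407 0.2333]
 [0.4685 0.3375 0.2361]
 [0.4659 0.3448 0.2355]
 [0.466  0.3428 0.2341]
 [0.466  0.3404 0.234 ]
 [0.4661 0.3373 0.2363]
 [0.4635 0.3442 0.2371]
 [0.4636 0.341  0.2398]
 [0.4636 0.3409 0.232 ]
 [0.4611 0.3441 0.2371]
 [0.4612 0.342  0.2361]
 [0.4613 0.3393 0.237 ]
 [0.4587 0.3451 0.2334]
 [0.4588 0.3436 0.2301]
 [0.4589 0.3396 0.2357]]
handle 78
[ 0.4936 -0.3243  0.1905] ((493.6617126464844, -325.8536071777344), (31.2423152923584, 11.988469123840332), 72.11126708984375)
```

Fit results:

| Item | Position (m) | Yaw (rad) |
|---|---|---|
| Board | (.472, .005) | .092 |
| Holder and scraper | (.493, -.327) | -.31 |
| Stand | (.518, .332) | -.18 |

The scraper has no visible lean. I'm moving to it now.

>>> servo_tool:
  rows: "0 0 -0.072 1 -0.96 0.4 1;0 0 -0.072 1 -0.96 0.4 1;0 0 -0.072 1 -0.96 0.4 1;0 0 -0.072 1 -0.96 0.4 1;0 0 -0.072 1 -0.96 0.4 1;0 0 -0.072 1 -0.96 0.4 1;0 0 -0.072 1 -0.96 0.4 1;0 0 -0.072 1 -0.96 0.4 1;0 0 -0.072 1 -0.96 0.4 1"

```text
t: 0.85
eef_pos: [0.4202, 0.3594, 0.3424]
tool_rot: [-0.0, 0.988, -0.155, 0.0]
wrist_force: [-0.1, 0.0, 0.4]
width: 0.999
grasp_force: 0.0
```

>>> servo_tool:
  rows: "0 0 0 0.15 -1 0 1;0 0 0 0.15 -1 0 1;0 0 0 0.15 -1 0 1;0 0 0 0.15 -1 0 1;0 0 0 0.15 -1 0 1;0 0 0 0.15 -1 0 1;0 0 0 0.15 -1 0 1"

```text
t: 1.43
eef_pos: [0.4554, 0.1067, 0.3414]
tool_rot: [0.001, 0.988, -0.157, -0.0]
wrist_force: [0.3, 1.4, 0.6]
width: 0.997
grasp_force: 0.0
```

>>> servo_tool:
  rows: "0 0 0 0.14 -1 0 1;0 0 0 0.14 -1 0 1;0 0 0 0.14 -1 0 1;0 0 0 0.14 -1 0 1;0 0 0 0.14 -1 0 1;0 0 0 0.14 -1 0 1;0 0 0 0.14 -1 0 1"

```text
t: 2.02
eef_pos: [0.4908, -0.1432, 0.3403]
tool_rot: [0.001, 0.988, -0.157, -0.001]
wrist_force: [0.7, 0.4, 0.6]
width: 1.003
grasp_force: 0.0
```

>>> servo_tool:
  rows: "0 0 0 0.01 -0.736 -0.32 1;0 0 0 0.01 -0.736 -0.32 1;0 0 0 0.01 -0.736 -0.32 1;0 0 0 0.01 -0.736 -0.32 1;0 0 0 0.01 -0.736 -0.32 1;0 0 0 0.01 -0.736 -0.32 1;0 0 0 0.01 -0.736 -0.32 1;0 0 0 0.01 -0.736 -0.32 1"

```text
t: 2.68
eef_pos: [0.4935, -0.3218, 0.2611]
tool_rot: [-0.0, 0.988, -0.154, -0.0]
wrist_force: [-0.3, -0.0, 0.2]
width: 1.0
grasp_force: 0.0
```

```bash
python3 - <<'E'
from h import *
s=env.state();print(s['eef_pos'],s['q'],s['t'])
im,d=snap('side','s1')
c=cv2.resize(im[240:390,340:480],None,fx=4,fy=4,interpolation=cv2.INTER_CUBIC)
cv2.imwrite('pics/s1c.png',np.clip(c[:,:,::-1]*1.3,0,255).astype(np.uint8))
E
```

```text
[ 0.49349238 -0.32181444  0.26110239] [-3.03220740e-01  3.10883554e-01 -5.15372876e-02 -7.97147958e-05
 -1.20881782e+00  1.56520815e+00] 2.6833
```

View pics/s1c.png

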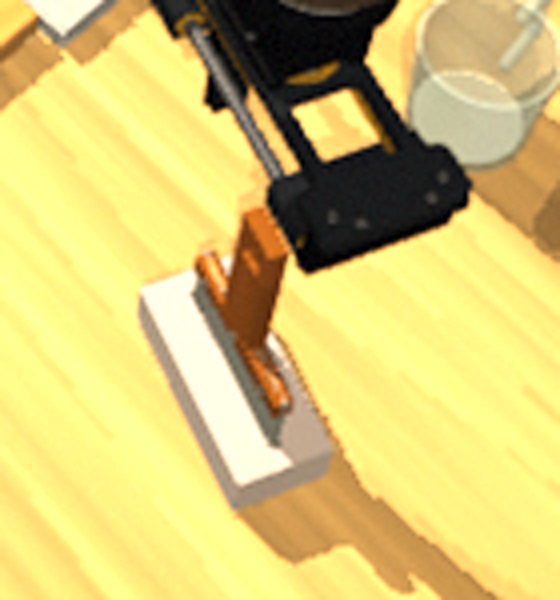

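The gripper is above the scraper with its fingers in line with the handle's wide direction, so I'm descending.

>>> servo_tool:
  rows: "0 0 0 0 -0.01 -0.1 1;0 0 0 0 -0.01 -0.2 1;0 0 0 0 -0.01 -0.3 1;0 0 0 0 -0.01 -0.35 1;0 0 0 0 -0.01 -0.39 1;0 0 0 0 -0.01 -0.39 1;0 0 0 0 -0.01 -0.39 1"

```text
t: 3.32
eef_pos: [0.4941, -0.3241, 0.1647]
tool_rot: [0.0, 0.988, -0.153, 0.001]
wrist_force: [1.3, 0.2, 1.1]
width: 0.998
grasp_force: 0.0
```

>>> servo_tool:
  rows: "0 0 0 0 0 0 -1;0 0 0 0 0 0 -1;0 0 0 0 0 0 -1;0 0 0 0 0 0 -1;0 0 0 0 0 0 -1;0 0 0 0 0 0 -1;0 0 0 0 0 0 -1;0 0 0 0 0 0 -1"

```text
t: 3.98
eef_pos: [0.4933, -0.3247, 0.1637]
tool_rot: [-0.0, 0.988, -0.154, -0.0]
wrist_force: [-0.5, -0.4, 0.4]
width: 0.479
grasp_force: 0.0
```

>>> servo_tool:
  rows: "0 0 0 0 0 0 -1;0 0 0 0 0 0 -1;0 0 0 0 0 0 -1;0 0 0 0 0 0 -1;0 0 0 0 0 0 -1;0 0 0 0 0 0 -1"

```text
t: 4.48
eef_pos: [0.4932, -0.3245, 0.1635]
tool_rot: [-0.0, 0.988, -0.154, -0.0]
wrist_force: [-0.1, 0.1, -1.3]
width: 0.345
grasp_force: 30.0
```

Gripped: opening 30 mm, 30 N. Now I draw it straight up.

>>> servo_tool:
  rows: "0 0 0 0 0 0.06 -1;0 0 0 0 0 0.12 -1;0 0 0 0 0 0.18 -1;0 0 0 0 0 0.26 -1;0 0 0 0 0 0.34 -1;0 0 0 0 0 0.42 -1;0 0 0 0 0 0.42 -1"

```text
t: 5.07
eef_pos: [0.4952, -0.3258, 0.2736]
tool_rot: [0.002, 0.988, -0.153, 0.004]
wrist_force: [0.9, 0.6, -0.3]
width: 0.342
grasp_force: 30.0
```

>>> servo_tool:
  rows: "0 0 0.2 -0.1 0.12 0 -1;0 0 0.4 -0.2 0.24 0 -1;0 0 0.6 -0.3 0.36 0 -1;0 0 0.8 -0.39 0.48 0 -1;0 0 0.8 -0.39 0.6 0 -1;0 0 0.8 -0.39 0.72 0 -1;0 0 0.8 -0.39 0.84 0 -1;0 0 0.8 -0.39 0.96 0 -1;0 0 0.8 -0.39 1 0 -1;0 0 0.8 -0.39 1 0 -1"

```text
t: 5.9
eef_pos: [0.3954, -0.0728, 0.2683]
tool_rot: [-0.0, 0.999, 0.047, -0.0]
wrist_force: [-0.8, 0.6, -1.9]
width: 0.343
grasp_force: 30.0
```

>>> servo_tool:
  rows: "0 0 0 0 0.08 0 -1;0 0 0 0 0.16 0 -1;0 0 0 0 0.24 0 -1;0 0 0 0 0.256 0 -1;0 0 0 0 0.256 0 -1;0 0 0 0 0.256 0 -1"

```text
t: 6.4
eef_pos: [0.3957, -0.0111, 0.2684]
tool_rot: [0.0, 0.999, 0.046, -0.0]
wrist_force: [-0.4, 0.1, -1.6]
width: 0.346
grasp_force: 30.0
```

```bash
python3 - <<'E'
from h import *
s=env.state();print(s['eef_pos'],s['tool_rot'],s['width'],s['t'])
im,d=snap('side','s2')
c=cv2.resize(im[150:330,220:420],None,fx=4,fy=3.3*4/3.3,interpolation=cv2.INTER_CUBIC)[:600]
cv2.imwrite('pics/s2c.png',np.clip(c[:,:,::-1]*1.2,0,255).astype(np.uint8))
E
```

```text
[ 0.39566125 -0.01113373  0.26837835] [ 1.84851100e-04  9.98960527e-01  4.55809850e-02 -4.51846583e-04] 0.34621246472259976 6.4
```

View pics/s2c.png

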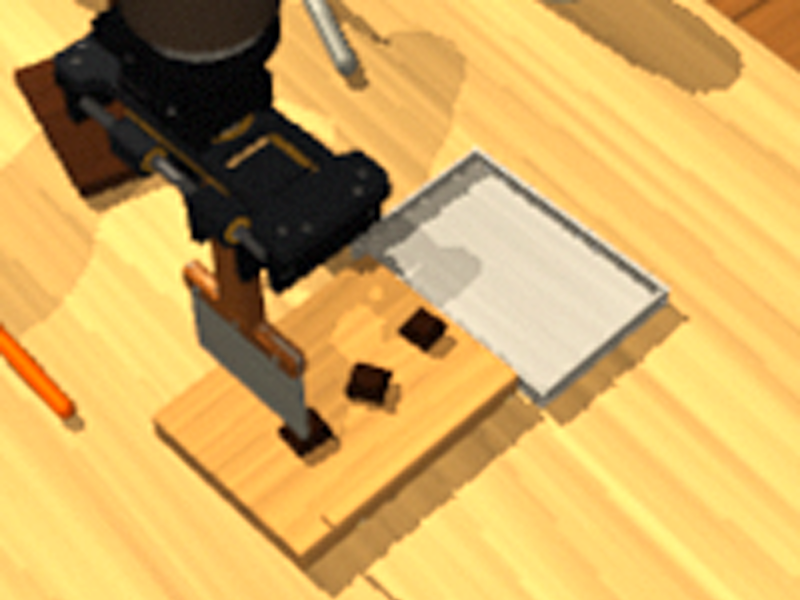

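The scraper hangs square to the board and behind all three pieces. The blade goes down about 2.5 mm above the board, then sweeps.

>>> servo_tool:
  rows: "0 0 0 0 0 -0.1 -1;0 0 0 0 0 -0.2 -1;0 0 0 0 0 -0.28 -1;0 0 0 0 0 -0.33 -1;0 0 0 0 0 -0.345 -1;0 0 0 0 0 -0.345 -1;0 0 0 0 0 -0.345 -1"

```text
t: 7.03
eef_pos: [0.3965, -0.011, 0.1831]
tool_rot: [0.0, 0.999, 0.045, 0.001]
wrist_force: [0.4, -0.3, -1.5]
width: 0.345
grasp_force: 30.0
```

>>> servo_tool:
  rows: "0 0 0 0.04 0.004 0 -1;0 0 0 0.08 0.007 0 -1;0 0 0 0.12 0.011 0 -1;0 0 0 0.16 0.015 0 -1;0 0 0 0.2 0.018 0 -1;0 0 0 0.24 0.022 0 -1;0 0 0 0.28 0.026 0 -1;0 0 0 0.32 0.03 0 -1;0 0 0 0.36 0.033 0 -1;0 0 0 0.4 0.037 0 -1"

```text
t: 7.87
eef_pos: [0.4968, -0.0013, 0.1823]
tool_rot: [0.0, 0.999, 0.046, -0.0]
wrist_force: [-0.1, 0.7, -1.4]
width: 0.34
grasp_force: 30.0
```

```bash
python3 - <<'E'
from h import *
s=env.state();print(s['eef_pos'],s['tool_rot'],s['wrist_force'],s['t'])
im,d=snap('side','s3')
c=cv2.resize(im[150:330,220:420],None,fx=3,fy=3,interpolation=cv2.INTER_CUBIC)
cv2.imwrite('pics/s3c.png',np.clip(c[:,:,::-1]*1.2,0,255).astype(np.uint8))
E
```

```text
[ 0.49681551 -0.00131353  0.18231359] [ 5.46981366e-05  9.98960833e-01  4.55764346e-02 -1.97665031e-04] [-0.09177318  0.66089542 -1.36962135] 7.8667
```

View pics/s3c.png

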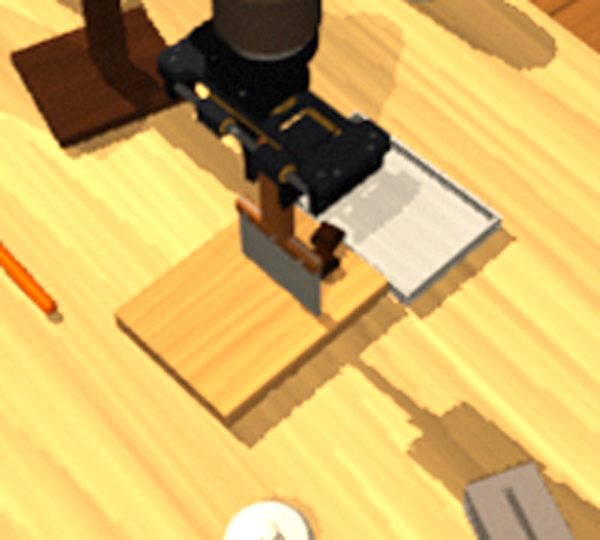

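All three pieces are ahead of the blade, so the sweep continues.

>>> servo_tool:
  rows: "0 0 0 0.04 0.004 0 -1;0 0 0 0.08 0.007 0 -1;0 0 0 0.12 0.011 0 -1;0 0 0 0.16 0.015 0 -1;0 0 0 0.2 0.018 0 -1;0 0 0 0.24 0.022 0 -1;0 0 0 0.28 0.026 0 -1;0 0 0 0.32 0.03 0 -1;0 0 0 0.36 0.033 0 -1;0 0 0 0.4 0.037 0 -1"

```text
t: 8.75
eef_pos: [0.5968, 0.0079, 0.1825]
tool_rot: [0.0, 0.999, 0.046, -0.0]
wrist_force: [0.2, 0.5, -1.4]
width: 0.34
grasp_force: 30.0
```

>>> servo_tool:
  rows: "0 0 0 0.04 0.004 0 -1;0 0 0 0.08 0.007 0 -1;0 0 0 0.08 0.007 0 -1;0 0 0 0.08 0.007 0 -1;0 0 0 0.08 0.007 0 -1"

```text
t: 9.17
eef_pos: [0.6154, 0.0095, 0.1822]
tool_rot: [-0.0, 0.999, 0.045, -0.0]
wrist_force: [0.4, 0.1, -1.4]
width: 0.342
grasp_force: 30.0
```

>>> servo_tool:
  rows: "0 0 0 -0.02 0 0.1 -1;0 0 0 -0.04 0 0.22 -1;0 0 0 -0.08 0 0.34 -1;0 0 0 -0.2 0 0.46 -1;0 0 0 -0.36 0 0.58 -1;0 0 0 -0.5 0 0.7 -1;0 0 0 -0.6 0 0.8 -1;0 0 0 -0.6 0 0.8 -1;0 0 0 -0.6 0 0.8 -1"

```text
t: 9.92
eef_pos: [0.4645, 0.0095, 0.3862]
tool_rot: [-0.001, 0.999, 0.046, 0.004]
wrist_force: [0.6, -0.1, -3.2]
width: 0.34
grasp_force: 30.0
```

```bash
python3 - <<'E'
from h import *
s=env.state();print(s['eef_pos'],s['tool_rot'],s['wrist_force'],s['t'])
im,d=snap('side','s4'); im2,d=snap('top','t4')
c=cv2.resize(im[120:320,220:420],None,fx=3,fy=3,interpolation=cv2.INTER_CUBIC)
c2=cv2.resize(im2[130:270,290:390],None,fx=2,fy=600/140,interpolation=cv2.INTER_CUBIC)
cv2.imwrite('pics/s4c.png',np.clip(np.hstack([c,c2])[:,:,::-1]*1.3,0,255).astype(np.uint8))
E
```

```text
[0.46452833 0.00947509 0.38620363] [-0.0011851   0.99892863  0.04609167  0.00396685] [ 0.64109214 -0.10475376 -3.15004214] 9.9167
```

View pics/s4c.png

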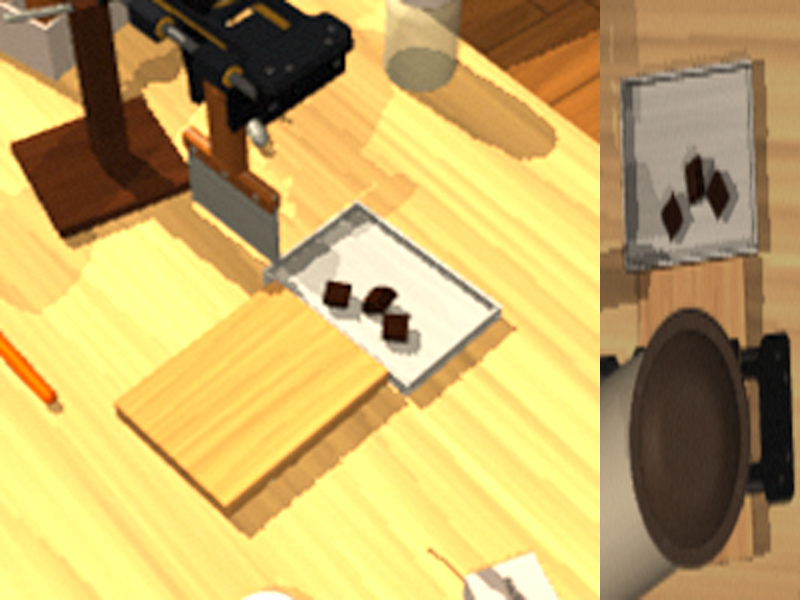

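All three pieces lie in the tray. Next I bring the scraper in front of the peg tip, turned to the stand's yaw.

>>> servo_tool:
  rows: "0 0 -0.15 -0.1 0.08 0 -1;0 0 -0.3 -0.2 0.18 0 -1;0 0 -0.45 -0.22 0.3 0 -1;0 0 -0.548 -0.22 0.42 0 -1;0 0 -0.548 -0.22 0.54 0 -1;0 0 -0.548 -0.22 0.66 0 -1;0 0 -0.548 -0.22 0.7 0 -1;0 0 -0.548 -0.22 0.7 0 -1"

```text
t: 10.68
eef_pos: [0.4112, 0.1868, 0.3796]
tool_rot: [0.002, 0.996, -0.09, -0.002]
wrist_force: [-0.0, -1.0, -1.6]
width: 0.341
grasp_force: 30.0
```

>>> servo_tool:
  rows: "0 0 0 0 0.1 -0.1 -1;0 0 0 0 0.2 -0.2 -1;0 0 0 0 0.3 -0.3 -1;0 0 0 0 0.4 -0.4 -1;0 0 0 0 0.5 -0.5 -1;0 0 0 0 0.6 -0.58 -1;0 0 0 0 0.65 -0.636 -1;0 0 0 0 0.65 -0.636 -1;0 0 0 0 0.65 -0.636 -1"

```text
t: 11.43
eef_pos: [0.4109, 0.3461, 0.2212]
tool_rot: [0.003, 0.996, -0.091, -0.001]
wrist_force: [0.7, -0.1, -1.1]
width: 0.343
grasp_force: 30.0
```

```bash
python3 - <<'E'
from h import *
s=env.state();print(s['eef_pos'],s['tool_rot'],s['wrist_force'],s['t'])
im,d=snap('side','s5'); x0,y0=170,80
c=cv2.resize(im[y0:y0+120,x0:x0+130],None,fx=5,fy=5,interpolation=cv2.INTER_CUBIC)
c=np.clip(c[:,:,::-1]*1.3,0,255).astype(np.uint8).copy()
p=s['eef_pos']; Q=R.from_quat(s['tool_rot'][[1,2,3,0]]).as_matrix(); y=-Q[:,1] ; z=np.array([0,0,1])
x=np.cross(y,z)
def dot(P,col):
    u,v=proj('side',P); cv2.circle(c,(int((u+.5-x0)*5),int((v+.5-y0)*5)),2,col,-1)
# predicted scraper points: handle top face, cap ends, blade bottom corners (green)
for a,b in((-.006,-.015),(-.006,.015),(.006,-.015),(.006,.015)): dot(p+a*x+b*y+.0295*z,(0,255,0))
for b in(-.05,.05): dot(p-.002*x+b*y-.1555*z,(0,255,0)); dot(p-.006*x+b*y-.0755*z,(0,255,0)); dot(p-.006*x+b*y-.0915*z,(0,255,0))
w=-.182;S=np.array([.5197,.3314,0]);X=np.array([np.cos(w),np.sin(w),0])
dot(S+.22*z,(0,0,255));dot(S-.06*X+.232*z,(0,0,255))
cv2.imwrite('pics/s5c.png',c); d=p-S; print('eye in stand',d@X,d@np.array([-X[1],X[0],0]),'yaw',np.arctan2(x[1],x[0]))
E
```

```text
[0.4108892 0.3460738 0.2211503] [ 0.00261252  0.99581116 -0.09138774 -0.00125977] [ 0.74715089 -0.06806354 -1.12867041] 11.4333
eye in stand -0.10966956106814785 -0.005262975582134484 yaw -0.18302610515498893
```

View pics/s5c.png

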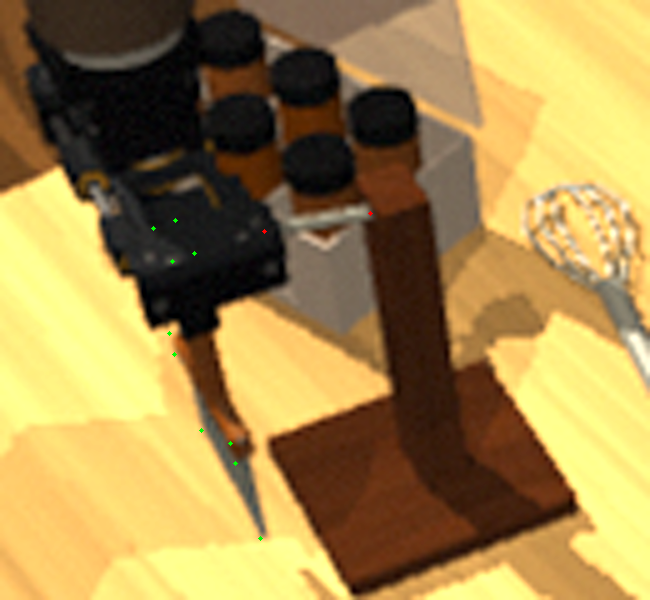

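The predicted points (green) match the visible scraper to about 1 px. It needs to go 5 mm along stand +y, so I correct that before inserting.

>>> servo_tool:
  rows: "0 0 0 0.02 0.018 0.006 -1;0 0 0 0.05 0.014 0.006 -1;0 0 0 0.08 0.008 0.006 -1;0 0 0 0.1 0.004 0.006 -1;0 0 0 0.1 0.004 0.006 -1;0 0 0 0.1 0.004 0.006 -1;0 0 0 0.1 0.004 0.006 -1"

```text
t: 12.07
eef_pos: [0.4359, 0.3478, 0.225]
tool_rot: [0.0, 0.996, -0.092, -0.0]
wrist_force: [0.4, 0.6, -1.8]
width: 0.346
grasp_force: 30.0
```

```bash
python3 - <<'E'
from h import *
w=-.182;S=np.array([.5197,.3314,0]);X=np.array([np.cos(w),np.sin(w),0]);Y=np.array([-X[1],X[0],0])
def rep():
    p=env.state()['eef_pos']; print(p,'stand',(p-S)@X,(p-S)@Y)
rep(); im,d=snap('top','t6'); rep()
c=cv2.resize(im[160:260,160:260],None,fx=6,fy=6,interpolation=cv2.INTER_CUBIC)
im2,d=snap('side','s6'); rep()
print(env.state()['t'])
E
```

```text
[0.43588665 0.3477856  0.22500589] stand -0.085394808521402 0.0009450129444328496
[0.43573579 0.34793959 0.22499995] stand -0.08557104222631592 0.0010691582011632475
[0.43567773 0.34803846 0.22504069] stand -0.08564603959198891 0.0011558787155083639
12.1667
```

>>> servo_tool:
  rows: "0 0 0 0.03 -0.006 -0.01 -1;0 0 0 0.06 -0.011 -0.01 -1;0 0 0 0.09 -0.017 -0.016 -1;0 0 0 0.12 -0.022 -0.022 -1;0 0 0 0.14 -0.026 -0.026 -1;0 0 0 0.14 -0.026 -0.026 -1;0 0 0 0.14 -0.026 -0.026 -1"

```text
t: 12.75
eef_pos: [0.4712, 0.3413, 0.2181]
tool_rot: [0.0, 0.996, -0.092, -0.0]
wrist_force: [-0.3, -0.9, -1.6]
width: 0.341
grasp_force: 30.0
```

```bash
python3 - <<'E'
from h import *
im,d=snap('side','s7'); s=env.state(); print(s['eef_pos'],s['wrist_force'],s['wrist_torque'])
c=cv2.resize(im[80:200,170:300],None,fx=5,fy=5,interpolation=cv2.INTER_CUBIC)
cv2.imwrite('pics/s7c.png',np.clip(c[:,:,::-1]*1.5,0,255).astype(np.uint8))
E
```

```text
[0.47094792 0.34143341 0.21826344] [-0.22071732 -0.35808088 -1.12384673] [0.05352956 0.02421117 0.03657416]
```

View pics/s7c.png

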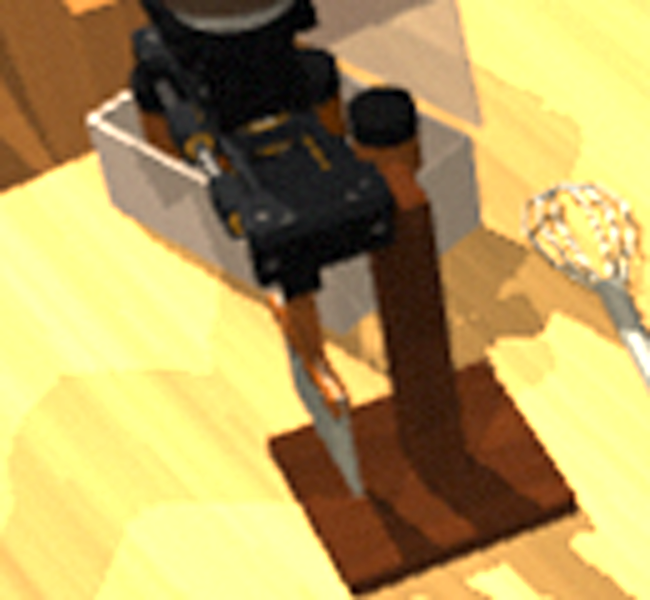

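There is no contact force with the peg tip 14 mm past the eye, so the peg is through. I continue inward and lower onto the peg.

>>> servo_tool:
  rows: "0 0 0 0.03 -0.005 -0.01 -1;0 0 0 0.06 -0.011 -0.02 -1;0 0 0 0.087 -0.016 -0.03 -1;0 0 0 0.087 -0.016 -0.034 -1;0 0 0 0.087 -0.016 -0.034 -1;0 0 0 0.087 -0.016 -0.034 -1"

```text
t: 13.3
eef_pos: [0.4926, 0.3375, 0.2097]
tool_rot: [0.0, 0.996, -0.091, -0.0]
wrist_force: [0.0, 0.5, -0.7]
width: 0.345
grasp_force: 30.0
```

>>> servo_tool:
  rows: "0 0 0 0 0 -0.004 -1;0 0 0 0 0 -0.004 -1;0 0 0 0 0 -0.004 -1;0 0 0 0 0 -0.004 -1"

```text
t: 13.63
eef_pos: [0.4925, 0.3377, 0.2092]
tool_rot: [-0.0, 0.996, -0.091, 0.0]
wrist_force: [-0.5, 0.5, -1.9]
width: 0.341
grasp_force: 30.0
```

>>> servo_tool:
  rows: "0 0 0 0 0 -0.004 -1;0 0 0 0 0 -0.004 -1;0 0 0 0 0 -0.004 -1;0 0 0 0 0 -0.004 -1"

```text
t: 13.97
eef_pos: [0.4927, 0.3378, 0.2085]
tool_rot: [-0.0, 0.996, -0.091, 0.0]
wrist_force: [-1.3, 0.2, 1.8]
width: 0.342
grasp_force: 30.0
```

The weight has passed to the peg (the wrist force's z went from -1.6 to +1.8). Releasing now, then straight up.

>>> servo_tool:
  rows: "0 0 0 0 0 0 -0.2;0 0 0 0 0 0 -0.1;0 0 0 0 0 0 0;0 0 0 0 0 0 0.2;0 0 0 0 0 0 0.4;0 0 0 0 0 0 0.4;0 0 0 0 0 0 0.4;0 0 0 0 0 0 0.4;0 0 0 0 0 0 0.4;0 0 0 0 0 0 0.4"

```text
t: 14.8
eef_pos: [0.4926, 0.3376, 0.208]
tool_rot: [0.0, 0.996, -0.091, -0.0]
wrist_force: [-0.1, -0.2, 0.9]
width: 0.699
grasp_force: 0.0
```

>>> servo_tool:
  rows: "0 0 0 0 0 0.05 0.4;0 0 0 0 0 0.12 0.4;0 0 0 0 0 0.2 0.4;0 0 0 0 0 0.3 0.4;0 0 0 0 0 0.42 0.4;0 0 0 0 0 0.54 0.4;0 0 0 0 0 0.6 0.4;0 0 0 0 0 0.6 0.4"

```text
t: 15.47
eef_pos: [0.4939, 0.3384, 0.3631]
tool_rot: [-0.003, 0.996, -0.091, 0.003]
wrist_force: [0.4, -0.4, 0.5]
width: 0.7
grasp_force: 0.0
```

>>> servo_tool:
  rows: "0 0 0 -0.14 -0.14 0 0.4;0 0 0 -0.28 -0.28 0 0.4;0 0 0 -0.3 -0.42 0 0.4;0 0 0 -0.3 -0.56 0 0.4;0 0 0 -0.3 -0.7 0 0.4;0 0 0 -0.3 -0.84 0 0.4;0 0 0 -0.3 -0.9 0 0.4;0 0 0 -0.3 -0.9 0 0.4;0 0 0 -0.3 -0.9 0 0.4;0 0 0 -0.3 -0.9 0 0.4"

```text
t: 16.3
eef_pos: [0.4176, 0.113, 0.3575]
tool_rot: [0.0, 0.996, -0.091, -0.0]
wrist_force: [0.3, -0.2, -0.1]
width: 0.699
grasp_force: 0.0
```

```bash
python3 - <<'E'
from h import *
im,d=snap('side','s8'); im2,d2=snap('top','t8')
print(env.state()['t'],env.state()['eef_pos'])
c=cv2.resize(im[80:200,210:300],None,fx=5,fy=5,interpolation=cv2.INTER_CUBIC)
c2=cv2.resize(im2[150:250,170:240],None,fx=5,fy=6,interpolation=cv2.INTER_CUBIC)
cv2.imwrite('pics/s8c.png',np.clip(np.hstack([c,c2])[:,:,::-1]*1.5,0,255).astype(np.uint8))
E
```

```text
16.4 [0.41766781 0.11346853 0.35752007]
```

View pics/s8c.png

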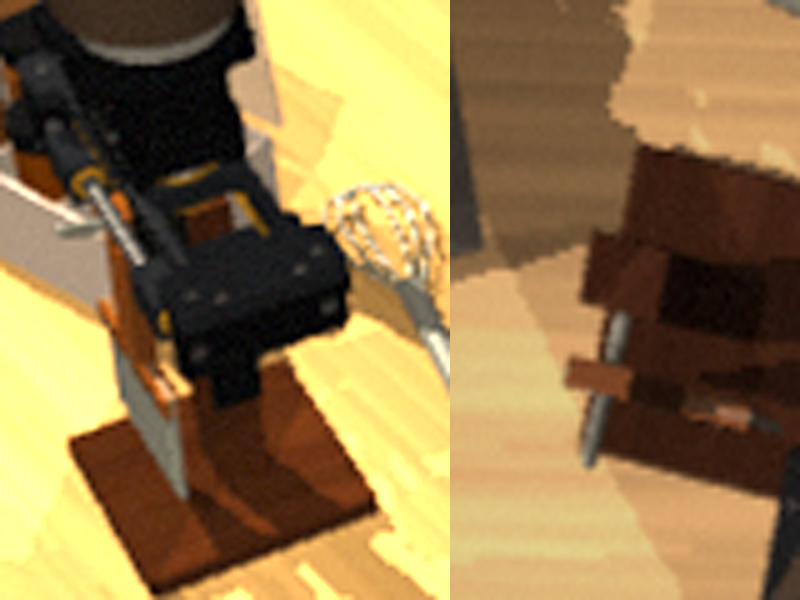

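The scraper hangs on the peg, with the peg through its eye. The arm stays still for a few seconds while I check for swing from image differences.

>>> servo_tool:
  rows: "0 0 0 0 0 0 0.4;0 0 0 0 0 0 0.4;0 0 0 0 0 0 0.4;0 0 0 0 0 0 0.4;0 0 0 0 0 0 0.4;0 0 0 0 0 0 0.4;0 0 0 0 0 0 0.4;0 0 0 0 0 0 0.4;0 0 0 0 0 0 0.4;0 0 0 0 0 0 0.4"

```text
t: 17.23
eef_pos: [0.4176, 0.1126, 0.358]
tool_rot: [-0.0, 0.996, -0.091, -0.0]
wrist_force: [-0.0, -0.3, 1.2]
width: 0.696
grasp_force: 0.0
```

>>> servo_tool:
  rows: "0 0 0 0 0 0 0.4;0 0 0 0 0 0 0.4;0 0 0 0 0 0 0.4;0 0 0 0 0 0 0.4;0 0 0 0 0 0 0.4;0 0 0 0 0 0 0.4;0 0 0 0 0 0 0.4;0 0 0 0 0 0 0.4;0 0 0 0 0 0 0.4;0 0 0 0 0 0 0.4"

```text
t: 18.07
eef_pos: [0.4176, 0.1126, 0.358]
tool_rot: [-0.0, 0.996, -0.091, -0.0]
wrist_force: [0.1, 0.5, -0.2]
width: 0.701
grasp_force: 0.0
```

```bash
python3 - <<'E'
from h import *
F=[(env.snapshot('top')[0].astype(int),env.snapshot('side')[0].astype(int)) for _ in range(10)]
T=np.array([f[0][205:230,180:235] for f in F]);S=np.array([f[1][150:182,228:250] for f in F])
for A in (T,S): print((A.max(0)-A.min(0)).max(), np.abs(A-A[0]).mean((1,2,3)).round(2))
# unchanged objects against first top picture
t0=np.load('pics/top0.npz')['im'].astype(int)
for n,(a,b,c,d) in dict(cellar=(390,262,425,292),brush=(220,262,303,288),cup=(425,98,470,150),whisk=(165,112,260,160)).items():
    print(n,np.abs(F[-1][0]-t0)[b:d,a:c].mean().round(2))
print(env.state()['t'])
im,_=snap('top','t9')
cv2.imwrite('pics/t9v.png',np.clip(im[:,:,::-1]*1.6,0,255).astype(np.uint8))
E
```

```text
56 [0.   1.51 1.6  1.49 1.41 1.59 1.34 1.37 1.47 1.78]
89 [0.   2.16 2.29 1.91 2.09 2.03 1.95 2.01 2.   2.37]
cellar 6.31
brush 46.74
cup 5.13
whisk 8.28
19.0667
```

View pics/t9v.png

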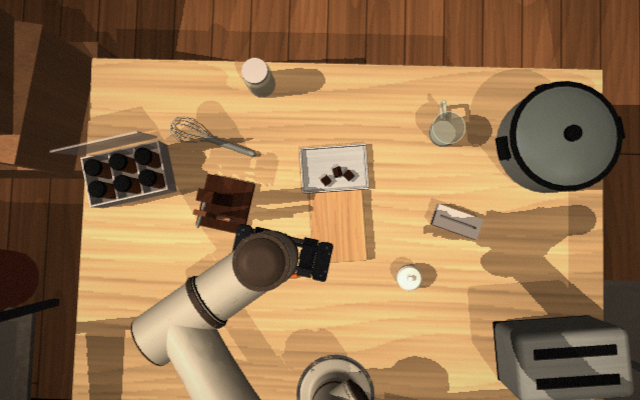

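All three pieces are in the tray (337,174), the scraper is on the peg at (205,210), and the other objects are in place. I wait a little longer for any swing to die, compare against a static patch, then hand in.

>>> servo_tool:
  rows: "0 0 0 0 0 0 0.4;0 0 0 0 0 0 0.4;0 0 0 0 0 0 0.4;0 0 0 0 0 0 0.4;0 0 0 0 0 0 0.4;0 0 0 0 0 0 0.4;0 0 0 0 0 0 0.4;0 0 0 0 0 0 0.4;0 0 0 0 0 0 0.4;0 0 0 0 0 0 0.4"

```text
t: 19.95
eef_pos: [0.4176, 0.1126, 0.358]
tool_rot: [-0.0, 0.996, -0.091, 0.0]
wrist_force: [-0.4, 0.2, 0.4]
width: 0.696
grasp_force: 0.0
```

>>> servo_tool:
  rows: "0 0 0 0 0 0 0.4;0 0 0 0 0 0 0.4;0 0 0 0 0 0 0.4;0 0 0 0 0 0 0.4;0 0 0 0 0 0 0.4;0 0 0 0 0 0 0.4;0 0 0 0 0 0 0.4;0 0 0 0 0 0 0.4;0 0 0 0 0 0 0.4;0 0 0 0 0 0 0.4"

```text
t: 20.78
eef_pos: [0.4176, 0.1126, 0.358]
tool_rot: [0.0, 0.996, -0.091, 0.0]
wrist_force: [-1.4, 0.1, -0.3]
width: 0.701
grasp_force: 0.0
```

>>> servo_tool:
  rows: "0 0 0 0 0 0 0.4;0 0 0 0 0 0 0.4;0 0 0 0 0 0 0.4;0 0 0 0 0 0 0.4;0 0 0 0 0 0 0.4;0 0 0 0 0 0 0.4;0 0 0 0 0 0 0.4;0 0 0 0 0 0 0.4;0 0 0 0 0 0 0.4;0 0 0 0 0 0 0.4"

```text
t: 21.62
eef_pos: [0.4176, 0.1126, 0.358]
tool_rot: [-0.0, 0.996, -0.091, 0.0]
wrist_force: [-0.6, -0.1, -0.7]
width: 0.702
grasp_force: 0.0
```

```bash
python3 - <<'E'
from h import *
F=np.array([env.snapshot('side')[0].astype(int) for _ in range(16)])
for n,A in dict(scraper=F[:,150:182,228:250],whisk=F[:,115:170,275:312],board=F[:,220:290,260:350]).items(): print(n,(A.max(0)-A.min(0)).max(), np.abs(A-A[0]).mean((1,2,3)).round(2))
print(env.state()['t'])
E
```

```text
scraper 93 [0.   2.48 1.71 1.75 2.27 1.9  2.32 1.6  2.03 2.28 2.36 1.98 2.34 2.
 2.2  1.82]
whisk 12 [0.   1.24 1.25 1.26 1.28 1.23 1.27 1.28 1.27 1.26 1.27 1.29 1.26 1.25
 1.27 1.28]
board 12 [0.   1.14 1.15 1.13 1.13 1.13 1.15 1.13 1.14 1.15 1.15 1.14 1.15 1.13
 1.13 1.13]
22.4167
```

The scraper patch changes more than the static ones, so some swing remains. I'll measure its size.

```bash
python3 - <<'E'
from h import *
g=lambda:cv2.cvtColor(env.snapshot('side')[0],cv2.COLOR_RGB2GRAY).astype(np.float32)
F=[g() for _ in range(24)]
w=cv2.createHanningWindow((30,40),cv2.CV_32F)
for a,b in((145,222),(110,275)):
    print([tuple(np.round(cv2.phaseCorrelate(F[0][a:a+40,b:b+30],f[a:a+40,b:b+30],w)[0],2)) for f in F[1:]])
A=np.array(F); m=(A.max(0)-A.min(0))>20; v,u=np.nonzero(m); print(len(u),list(zip(u,v,(A.max(0)-A.min(0))[m].astype(int)))[:40])
print(A[:,145:185,225:255].reshape(24,-1)[:, np.argmax((A.max(0)-A.min(0))[145:185,225:255])].astype(int),env.state()['t'])
E
```

```text
[(np.float64(0.07), np.float64(0.07)), (np.float64(0.01), np.float64(-0.02)), (np.float64(-0.23), np.float64(-0.22)), (np.float64(-0.18), np.float64(-0.07)), (np.float64(-0.15), np.float64(-0.1)), (np.float64(-0.22), np.float64(-0.59)), (np.float64(-0.14), np.float64(-0.47)), (np.float64(-0.32), np.float64(-0.73)), (np.float64(-0.99), np.float64(-0.75)), (np.float64(-0.08), np.float64(-0.76)), (np.float64(-0.51), np.float64(-0.93)), (np.float64(-0.04), np.float64(-1.43)), (np.float64(0.75), np.float64(-1.27)), (np.float64(1.61), np.float64(-1.88)), (np.float64(2.08), np.float64(-1.63)), (np.float64(2.31), np.float64(-2.31)), (np.float64(2.98), np.float64(-1.41)), (np.float64(4.29), np.float64(-2.37)), (np.float64(4.35), np.float64(-2.71)), (np.float64(5.47), np.float64(-2.44)), (np.float64(3.73), np.float64(-2.11)), (np.float64(8.4), np.float64(-3.65)), (np.float64(4.33), np.float64(-1.92))]
[(np.float64(-0.03), np.float64(0.03)), (np.float64(-0.08), np.float64(0.29)), (np.float64(-0.51), np.float64(0.47)), (np.float64(-0.56), np.float64(0.62)), (np.float64(-0.8), np.float64(0.74)), 
[... 1952 characters left out ...]
int64(292), np.int64(113), np.int64(43)), (np.int64(293), np.int64(113), np.int64(42)), (np.int64(294), np.int64(113), np.int64(40)), (np.int64(295), np.int64(113), np.int64(37)), (np.int64(296), np.int64(113), np.int64(35)), (np.int64(297), np.int64(113), np.int64(31)), (np.int64(298), np.int64(113), np.int64(27)), (np.int64(299), np.int64(113), np.int64(23)), (np.int64(279), np.int64(114), np.int64(24)), (np.int64(280), np.int64(114), np.int64(30)), (np.int64(281), np.int64(114), np.int64(35)), (np.int64(282), np.int64(114), np.int64(39)), (np.int64(283), np.int64(114), np.int64(43))]
[  1 158 158 158 159 158 159 158 159 158 158 159 158 158 158 159 159 158
 159 159 159 160 159 158] 23.6167
```

`phaseCorrelate` windowed its inputs in place, so those numbers are invalid. Redoing it with copies.

```bash
python3 - <<'E'
from h import *
g=lambda:cv2.cvtColor(env.snapshot('side')[0],cv2.COLOR_RGB2GRAY).astype(np.float32)
F=[g() for _ in range(24)]; A=np.array(F)
w=cv2.createHanningWindow((22,32),cv2.CV_32F)
for a,b in((150,228),(120,280)):
    print(np.round([cv2.phaseCorrelate(F[0][a:a+32,b:b+22].copy(),f[a:a+32,b:b+22].copy(),w)[0] for f in F[1:]],2).tolist())
r=(A.max(0)-A.min(0)); v,u=np.nonzero(r>20); print(len(u),list(zip(u.tolist(),v.tolist()))[:50])
k=np.unravel_index(r.argmax(),r.shape); print(k,A[:,k[0],k[1]].astype(int),env.state()['t'])
E
```

```text
[[-0.06, 0.11], [-0.26, -0.06], [-0.04, -0.24], [-0.3, -0.07], [-0.3, -0.25], [-0.14, -0.06], [-0.05, -0.04], [-0.49, 0.15], [-0.23, 0.01], [-0.13, -0.17], [-0.1, -0.14], [-0.19, -0.04], [-0.21, 0.02], [-0.14, -0.06], [-0.25, -0.01], [-0.36, -0.03], [-0.26, -0.15], [-0.16, 0.01], [0.01, 0.02], [-0.2, -0.05], [-0.24, 0.08], [-0.31, 0.01], [-0.24, 0.03]]
[[0.0, -0.03], [-0.04, -0.02], [-0.05, -0.03], [-0.04, 0.01], [0.04, -0.03], [0.02, -0.01], [-0.03, -0.01], [-0.03, 0.01], [0.01, -0.02], [-0.06, -0.02], [-0.03, -0.03], [0.0, -0.04], [-0.08, -0.01], [0.04, 0.02], [-0.0, -0.02], [-0.02, -0.03], [-0.0, -0.03], [-0.05, 0.04], [-0.02, 0.03], [-0.03, 0.09], [-0.03, -0.03], [-0.06, -0.01], [-0.02, -0.04]]
19 [(231, 139), (231, 140), (232, 140), (232, 141), (240, 153), (241, 155), (241, 156), (242, 156), (241, 157), (242, 157), (243, 157), (241, 158), (242, 158), (243, 158), (244, 158), (243, 159), (244, 159), (244, 161), (244, 162)]
(np.int64(158), np.int64(243)) [143 121 124 134  97 131 131 139  97 126 124 138 102 125  90 104 122 123
 131 128 110 127 115 125] 24.8167
```

About 0.3 px (under 1 mm) of trembling is left. There is time to spare, so I wait more.

>>> servo_tool:
  rows: "0 0 0 0 0 0 0.4;0 0 0 0 0 0 0.4;0 0 0 0 0 0 0.4;0 0 0 0 0 0 0.4;0 0 0 0 0 0 0.4;0 0 0 0 0 0 0.4;0 0 0 0 0 0 0.4;0 0 0 0 0 0 0.4;0 0 0 0 0 0 0.4;0 0 0 0 0 0 0.4"

```text
t: 25.65
eef_pos: [0.4176, 0.1126, 0.358]
tool_rot: [0.0, 0.996, -0.091, -0.0]
wrist_force: [0.9, -0.5, -0.6]
width: 0.704
grasp_force: 0.0
```

>>> servo_tool:
  rows: "0 0 0 0 0 0 0.4;0 0 0 0 0 0 0.4;0 0 0 0 0 0 0.4;0 0 0 0 0 0 0.4;0 0 0 0 0 0 0.4;0 0 0 0 0 0 0.4;0 0 0 0 0 0 0.4;0 0 0 0 0 0 0.4;0 0 0 0 0 0 0.4;0 0 0 0 0 0 0.4"

```text
t: 26.48
eef_pos: [0.4176, 0.1126, 0.358]
tool_rot: [-0.0, 0.996, -0.091, 0.0]
wrist_force: [0.6, 0.6, -0.1]
width: 0.698
grasp_force: 0.0
```

>>> servo_tool:
  rows: "0 0 0 0 0 0 0.4;0 0 0 0 0 0 0.4;0 0 0 0 0 0 0.4;0 0 0 0 0 0 0.4;0 0 0 0 0 0 0.4;0 0 0 0 0 0 0.4;0 0 0 0 0 0 0.4;0 0 0 0 0 0 0.4;0 0 0 0 0 0 0.4;0 0 0 0 0 0 0.4"

```text
t: 27.32
eef_pos: [0.4176, 0.1126, 0.358]
tool_rot: [-0.0, 0.996, -0.091, 0.0]
wrist_force: [-0.1, 0.5, -0.2]
width: 0.702
grasp_force: 0.0
```

>>> servo_tool:
  rows: "0 0 0 0 0 0 0.4;0 0 0 0 0 0 0.4;0 0 0 0 0 0 0.4;0 0 0 0 0 0 0.4;0 0 0 0 0 0 0.4;0 0 0 0 0 0 0.4;0 0 0 0 0 0 0.4;0 0 0 0 0 0 0.4;0 0 0 0 0 0 0.4;0 0 0 0 0 0 0.4"

```text
t: 28.15
eef_pos: [0.4176, 0.1126, 0.358]
tool_rot: [-0.0, 0.996, -0.091, 0.0]
wrist_force: [-0.1, 0.0, 1.6]
width: 0.706
grasp_force: 0.0
```

>>> servo_tool:
  rows: "0 0 0 0 0 0 0.4;0 0 0 0 0 0 0.4;0 0 0 0 0 0 0.4;0 0 0 0 0 0 0.4;0 0 0 0 0 0 0.4;0 0 0 0 0 0 0.4;0 0 0 0 0 0 0.4;0 0 0 0 0 0 0.4;0 0 0 0 0 0 0.4;0 0 0 0 0 0 0.4"

```text
t: 28.98
eef_pos: [0.4176, 0.1126, 0.358]
tool_rot: [-0.0, 0.996, -0.091, 0.0]
wrist_force: [-0.8, -0.3, 0.9]
width: 0.7
grasp_force: 0.0
```

>>> servo_tool:
  rows: "0 0 0 0 0 0 0.4;0 0 0 0 0 0 0.4;0 0 0 0 0 0 0.4;0 0 0 0 0 0 0.4;0 0 0 0 0 0 0.4;0 0 0 0 0 0 0.4;0 0 0 0 0 0 0.4;0 0 0 0 0 0 0.4;0 0 0 0 0 0 0.4;0 0 0 0 0 0 0.4"

```text
t: 29.82
eef_pos: [0.4176, 0.1126, 0.358]
tool_rot: [0.0, 0.996, -0.091, 0.0]
wrist_force: [-0.0, 0.6, 0.8]
width: 0.699
grasp_force: 0.0
```

```bash
python3 - <<'E'
from h import *
g=lambda:cv2.cvtColor(env.snapshot('side')[0],cv2.COLOR_RGB2GRAY).astype(np.float32)
F=[g() for _ in range(20)]; A=np.array(F)
w=cv2.createHanningWindow((22,32),cv2.CV_32F)
a,b=150,228
D=np.array([cv2.phaseCorrelate(F[0][a:a+32,b:b+22].copy(),f[a:a+32,b:b+22].copy(),w)[0] for f in F[1:]])
print(np.round(D[:,0],2).tolist(),D.std(0))
r=(A.max(0)-A.min(0)); print((r>20).sum())
k=np.unravel_index(r.argmax(),r.shape); print(k,A[:,k[0],k[1]].astype(int),env.state()['t'])
E
```

```text
[0.01, 0.04, 0.04, -0.1, -0.03, 0.2, 0.05, 0.07, -0.14, -0.15, 0.11, -0.1, 0.13, 0.11, -0.09, 0.13, -0.17, -0.19, -0.12] [0.11709037 0.07222611]
16
(np.int64(158), np.int64(243)) [142 130 128 119  93 138 130 122 135  95  86 131 115 142 147 101 128  98
  94  97] 30.8167
```

The residual movement is about 0.1 px (0.3 mm), which is practically still. Handing in.

```bash
python3 -c "
from bench import env
print(env.job_done())"
```

```text
the job is handed in; nothing more can be done
None
```

The blade swept all three chocolate pieces into the tray, and the scraper now hangs released on the peg, still to within about 0.3 mm; the other objects looked in place (the brush was hidden by the arm in the last picture), and I handed the job in at about 31 s; no verdict was returned.

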